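Load the cell counter

ROBOT

A 7-joint arm with a two-finger parallel gripper is mounted at the origin on a cart in front of the work surface, level with it; the furniture and walls round the work are solid. World frame = base frame: x ahead of the robot, y to its left, z up, the work surface at z = 0. Lengths are in m, angles in degrees, forces in N, time in s.
With the tool pointing down it reaches from about 0.425 to 0.875 m from the base axis. Payload 4.7 kg.
Tool frame: the origin (TCP) lies at the very end of the fingers, on their centre line; the grasp point (between the pads) lies env.grip_point_offset behind it (env.grip_point_offset is the distance from the TCP to the grasp point, in m); z points along the fingers, y is the direction in which the jaws open and shut (so a half turn about z gives the same grasp; the last joint's range is limited). The gripper opens to 87 mm and grips with 3 to 60 N. Pads are 19 mm wide; open, the fingers measure 117 mm over their backs; the gripper's body (75 mm by 190 mm) begins 51 mm behind the grasp point.
Start: joints at [-68.749, 18.392, -4.016, 83.108, 1.295, 78.541, -3.26], TCP at [0.227, 0.609, 0.223] pointing down, gripper open.
Joint ranges: [-163.93, 163.93], [-17.29, 119.83], [-79.2, 71.16], [3.27, 140.29], [-89.18, 269.18], [5.43, 117.66], [-154.24, 154.24]. Speed limits (degrees/s): [147.25, 147.25, 180, 180, 180, 180, 180].

INTERFACE

Orientations are given as [roll, pitch, yaw] about the fixed x, y, z axes, in that order (R = Rz(yaw) Ry(pitch) Rx(roll)).
In Python, from cell import env gives the robot as it stands.
- The arm moves only by the tool send_rows, never from a script. Its argument "plan" is a list of rows, each a list of 7 numbers: the finger opening in mm, from 0 to 87, then the shift along the tool's x, y, z in mm, then the turn, a rotation vector about the tool's x, y, z in rad. A call has 1 to 12 rows; each row shifts and turns the commanded pose from where the row before left it, along the tool's axes as they then stand; what a row does not reach is not made up. A row lasts 1/10 s, in which the tool goes at most 50 mm and 8.59 degrees, less where a joint would pass 70% of its speed; a pose out of reach is approached as far as the arm can. A call is refused whole if a number of a shift passes 50 or a number of a turn 0.15, either way. A call with a gripper value outside its range is refused whole. The fingers move at their own pace and stop on an object; "grip_force" is the grip in N (left out, the last holds). Time passes only in rows, so rows that do not move let the fingers close. It gives the time, the measured TCP pose, the force and the opening at its end, in the units of the state.
- env.get_obs(): the state, without advancing time (a new reading comes with each control period).
- env.read_camera(name): name is "side" or "top"; returns the picture (480x640x3 uint8, red, green, blue); there is no depth.
- env.get_calibration(name): a dict with "fx", "fy", "cx", "cy" (pixels), "extrinsics" (4x4, takes a point from camera to world coordinates). Camera axes: x right, y down, z forward; pixel columns grow to the right and rows downward; lengths in m; the calibration is good to about 2 mm. A picture is of the moment at which its call begins. get_calibration takes no time and is no camera call.
- env.sign_off(): hands the job in, once; it reports no verdict.
Trained networks look in the newest picture that a camera, given by its name, has taken for a name from the list of things; names that differ only in an ending like _2 or _b are one class to them, and where a whole thing is asked for, a point or a joint stands for the part that bears it (a point fixed in the world has none). Each returns a list of dicts, best first, with "confidence" (0 to 1); they miss things now and then, are a little off and sometimes report something else, mostly with a low value. They report only what shows in the picture. A call takes as long as a camera call. They do not tell look-alikes from the thing itself.
- env.regions_of(camera, query): "region" (480x640 bool, what is visible of it) and "rect" ([left, top, right, bottom] in pixels, round what is visible of it).
The state is a dict: "time_s": time; "qpos": joint angles; "joint_velocities": joint speeds; "effort": joint torques, N m; "tool_pos": TCP position; "tool_rot": TCP orientation; "force": force on the tool from outside, world axes, zero at the start; "wrist_torque": the same for the moment, N m; "grip_width": finger opening in m.
Only numpy, scipy, OpenCV 4.12 (cv2) and the standard library are available. Lean on these libraries where they do the work, as an engineer would, in place of code of your own. Each camera call takes 0.05 s, during which the arm holds its last target. There are 200 camera calls.

TASK

Load the white sample cassette that lies loose on the cell counter's open tray: with the fingertips, first push it flat against the tray's long metal rail, then slide it along the rail into the corner at the front end of the tray, until it sits square against both the rail and the end stop with the spring clip bearing on its side. Then push the tray fully home into the counter. Do not pick the cassette up, only push it, and leave the vials and stoppers beside the counter where they are.

Things in the scene. Friction and masses are not known exactly. Their poses are not given: they have to be found in the camera images.
- reader: Cell counter, white, fixed on the bench, facing the robot roughly. Housing 160 mm deep, 100 wide, 50 high for the first 60 mm, then a sloping panel with dark display, 120 high behind. Origin: on the bench below the middle of its front face; x level into the housing (the way the tray closes), y to the left seen from the front, z up. Tray slot 72 mm wide, roof 32 mm above the bench.
- tray (a joint): Travel of the grey loading tray, m: 0 = fully out against a fixed out-stop (it starts at 0 to 0.005), 0.151 = fully home, against a stop. Moves along the reader's x with about 2 N friction, stays where left. Its flat bed is 66 mm wide, its top 18 mm above the bench, and its right side has no wall. At 0 the bed reaches from the slot to 156 mm in front of it, then comes a tongue with the pull lip.
- pocket (a point): Corner pocket at the tray's front end, at bed height: where the cassette's origin must come to lie. Moves with the tray; axes as the reader's. The aluminium rail runs along the bed's left side parallel to x, inner face at y = +13 mm here, from end stop to slot. The aluminium end stop crosses the near end, inner face at x = -20 mm, y from -25 to +19 mm. Both 6 mm thick, 8 mm high above the bed.
- lip (a point): Middle of the outer (front) face of the tray's pull lip, 21 mm above the bench. The face is 50 mm wide, reaches from 10 to 32 mm above the bench and looks along -x of the reader; the lip is 6 mm thick. With the tray home it stands 23 mm in front of the housing. Moves with the tray; axes as the reader's.
- clip (a joint): Steel spring clip on the bed's right side, rad: 0 at rest, grows as its nose is pushed from the rail; about 0.14 with the cassette seated. A 32 mm arm, top 11 mm above the bed, from a post at x = +20, y = -22 mm (pocket frame) slanting to a round nose at x = -10, y = -11 mm. A cassette slid along the rail to the stop wedges it aside by itself, against some 2 N at the nose.
- cassette: Sample cassette: flat white plastic block with a small window and two ports on top, 40 mm long (its x), 26 mm wide (its y), 10 mm thick, about 40 g. Origin: middle of the underside. Lies flat and loose on the tray's bed between slot and clip, off the rail, 49 to 70 mm from the pocket along the tray, turned up to 20 degrees. It may be seated either way round.
- vial_1: Bystander, loose on the bench to the right of the counter: small vial with black cap and yellowish filling, 21 x 21 x 51 mm. Origin: middle of its underside. Leave it alone.
- vial_3: Bystander, loose on the bench to the right of the counter: small vial with black cap and blue filling, 21 x 21 x 51 mm. Origin: middle of its underside. Leave it alone.
- stopper_1: Bystander, loose on the bench to the right of the counter: rubber stopper, 33 x 33 x 28 mm. Origin: middle of its underside. Leave it alone.
- glass_stopper_1: Bystander, loose on the bench to the left of the counter: glass stopper standing on its narrow end, 28 x 28 x 47 mm. Origin: middle of its underside. Leave it alone.
Things that resemble listed ones, but are neither listed nor needed, are in the scene too. What is meant by the cassette is not pink, red or turquoise, and is the smaller of those in its own colour.

How it is judged (in metres and radians):
On the way, in this order (a step that is already met when the one before it is completed fails the run):
1. the cassette lies along the rail, its side within 3 mm of it and square within 0.1 rad, while it is still more than 12 mm short of the pocket and the tray is open (y of cassette in the frame of pocket above -0.003 m and angle between the x axis of cassette and the x axis of pocket, either way round below 0.1 rad and x of cassette in the frame of pocket above 0.012 m and value of joint tray below 0.04 m), for 0.1 s.
2. the cassette sits in the corner pocket, against rail and end stop with the clip on its side, while the tray is still open (less than 40 mm pushed in) (x of cassette in the frame of pocket between -0.0025 and 0.0025 m and y of cassette in the frame of pocket between -0.0025 and 0.0025 m and z of cassette in the frame of pocket between -0.003 and 0.003 m and angle between the x axis of cassette and the x axis of pocket, either way round below 0.05 rad and value of joint clip above 0.08 rad and value of joint tray below 0.04 m), for 0.2 s.
At the end, for the whole second after the job is handed in: The tray is home (within 4 mm of its full 151 mm travel) and the cassette lies flat in the corner pocket of the tray: within 2.5 mm of its place along and across the rail, 3 mm in height, square to the rail within 0.05 rad, with the spring clip pressed aside by it (more than 0.08 rad), all at rest (value of joint tray above 0.147 m and x of cassette in the frame of pocket between -0.0025 and 0.0025 m and y of cassette in the frame of pocket between -0.0025 and 0.0025 m and z of cassette in the frame of pocket between -0.003 and 0.003 m and angle between the x axis of cassette and the x axis of pocket, either way round below 0.05 rad and value of joint clip above 0.08 rad and linear speed of cassette below 0.01 m/s); the robot touches nothing.
It fails at once if the cassette is lifted off the tray bed by more than 6 mm (height (world z) of cassette above 0.024 m).
It fails at once if the cassette falls off the tray (height (world z) of cassette below 0.01 m).
It fails at once if the cassette is tipped up by more than 0.35 rad (angle between cassette's own z axis and vertical above 0.35 rad).
It fails at once if a vial or a stopper beside the counter is moved by more than 15 mm (distance of any of vial_1, vial_3, stopper_1, glass_stopper_1 from where it was at the start of the episode above 0.015 m).
It also fails if it takes over 54 s, if anything falls off the work surface, if the arm or the gripper's body presses on something with over 40 N, if the wrist force passes 120 N, or if a joint passes its speed limit or range.

## Working session

There is one attempt and no reset: what is moved stays moved. The work goes in short steps, Python scripts to look and compute and a tool call to move; the robot and the scene stay as the last step left them, time stands still between calls to the robot, and variables do not carry over. Pictures are saved under pics/ and viewed, about 8 in all and at most 12, crops included, and the job is handed in when it is done.

Besides the shell and the picture viewer there is one more tool, called after "Call:" by a JSON object that holds its "name" and its "arguments", one argument or row to a line. send_rows: Moves the arm, as the interface text tells. Its arguments: {"type":"object","properties":{"plan":{"type":"array"},"grip_force":{"type":"number"}},"required":["plan"]}

```bash
mkdir -p pics; ls
python3 - <<'E'
from cell import env
import cv2,numpy as np
for c in("top","side"):
    im=env.read_camera(c); cv2.imwrite(f"pics/{c}0.png",im[:,:,::-1])
    k=env.get_calibration(c); print(c,k["fx"],k["cx"],k["cy"],np.round(k["extrinsics"],3).tolist())
    for q in("cassette","tray","reader","lip","clip"):
        for d in env.regions_of(c,q)[:3]: print(c,q,round(d["confidence"],2),np.round(d["rect"]).tolist(),int(d["region"].sum()))
o=env.get_obs();print(o["time_s"],o["tool_pos"],o["tool_rot"],env.grip_point_offset)
E
```

```text
pics
top 455.7999566403637 319.9992335266548 236.23793774123132 [[0.022, -0.98, 0.197, 0.431], [-1.0, -0.023, -0.0, -0.272], [0.005, -0.197, -0.98, 1.054], [0.0, 0.0, 0.0, 1.0]]
top cassette 0.75 [215.0, 143.0, 245.0, 171.0] 396
top cassette 0.67 [174.0, 309.0, 201.0, 333.0] 446
top cassette 0.66 [432.0, 318.0, 454.0, 338.0] 219
top tray 0.62 [305.0, 255.0, 378.0, 323.0] 1922
top reader 0.78 [305.0, 192.0, 445.0, 324.0] 5945
top reader 0.57 [388.0, 307.0, 400.0, 318.0] 90
top lip 0.8 [307.0, 256.0, 377.0, 321.0] 1899
side 493.40466401065385 318.0757846467594 237.38942800069424 [[0.343, -0.831, 0.439, 0.173], [-0.939, -0.301, 0.165, -0.459], [-0.005, -0.469, -0.883, 0.954], [0.0, 0.0, 0.0, 1.0]]
side cassette 0.78 [135.0, 257.0, 165.0, 288.0] 470
side cassette 0.7 [320.0, 277.0, 341.0, 298.0] 252
side cassette 0.66 [449.0, 296.0, 473.0, 308.0] 226
side tray 0.94 [274.0, 263.0, 359.0, 318.0] 2253
side reader 0.84 [274.0, 207.0, 449.0, 316.0] 7635
side reader 0.47 [275.0, 267.0, 363.0, 318.0] 2160
side lip 0.72 [276.0, 263.0, 360.0, 322.0] 2373
side clip 0.45 [291.0, 296.0, 312.0, 300.0] 43
side clip 0.26 [274.0, 208.0, 446.0, 318.0] 7944
0.6 [0.22706969 0.60908944 0.22262087] [1.79990514e+02 2.71709873e-03 1.59557302e+02] 0.0187
```

View crops.

Run:
```python
import cv2,numpy as np
a=cv2.imread("pics/top0.png");b=cv2.imread("pics/side0.png")
A=cv2.resize(a[170:350,280:480],(667,600),interpolation=cv2.INTER_CUBIC)
B=cv2.resize(b[200:350,260:460],(800,600),interpolation=cv2.INTER_CUBIC)
cv2.imwrite("pics/A.png",A);cv2.imwrite("pics/B.png",B)
```

```text
(no output)
```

View pics/top0.png

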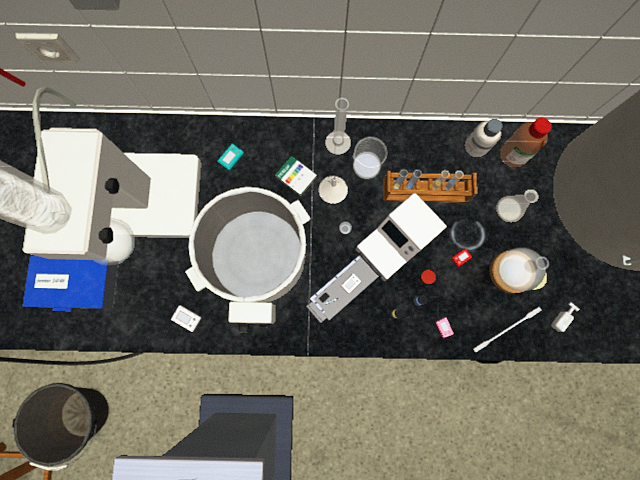

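View pics/A.png

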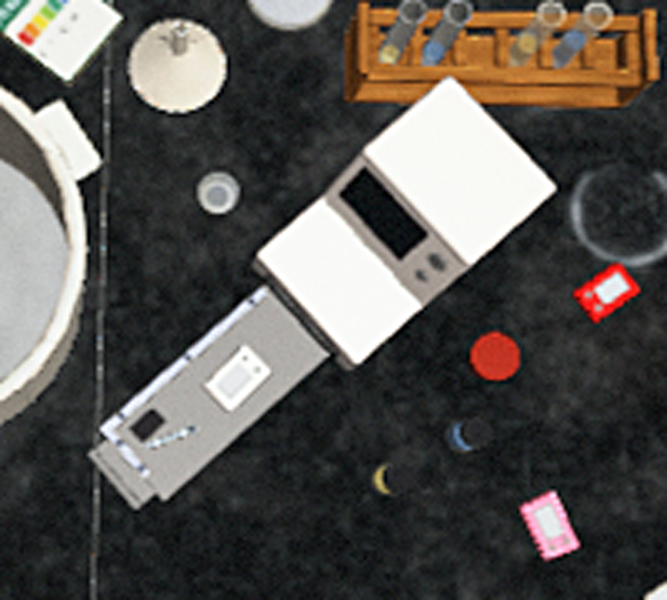

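View pics/B.png

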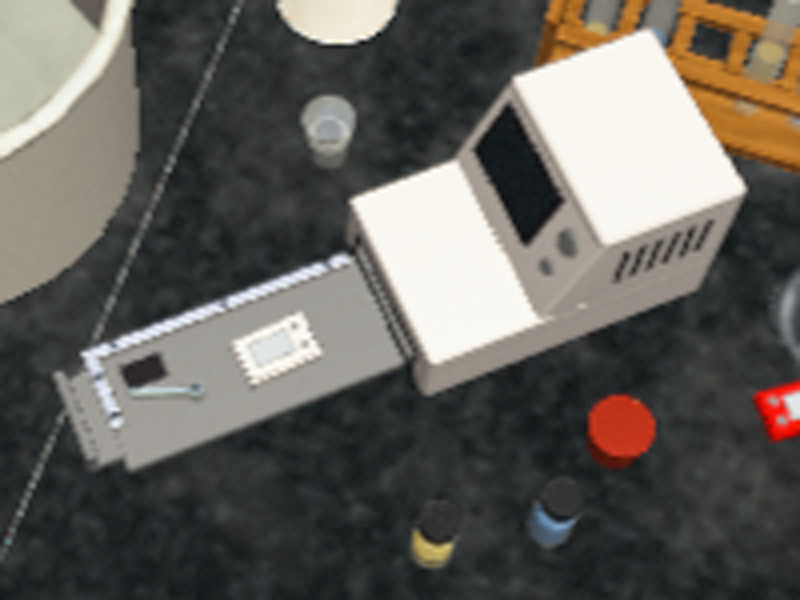

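```bash
cat > h.py <<'E'
import numpy as np
from scipy.optimize import least_squares
from cell import env
K={c:env.get_calibration(c) for c in("top","side")}
def proj(c,P):
    k=K[c];T=np.linalg.inv(k["extrinsics"]);p=T[:3,:3]@np.asarray(P,float)+T[:3,3]
    return np.array([k["fx"]*p[0]/p[2]+k["cx"],k["fy"]*p[1]/p[2]+k["cy"]])
def ray(c,uv,z):
    k=K[c];E=k["extrinsics"];d=E[:3,:3]@np.array([(uv[0]-k["cx"])/k["fx"],(uv[1]-k["cy"])/k["fy"],1.])
    o=E[:3,3];return o+d*(z-o[2])/d[2]
def W(q,x,y,z): # reader frame -> world
    c,s=np.cos(q[2]),np.sin(q[2]);return np.array([q[0]+c*x-s*y,q[1]+s*x+c*y,z])
def toR(q,P):
    c,s=np.cos(q[2]),np.sin(q[2]);d=np.asarray(P)[:2]-q[:2];return np.array([c*d[0]+s*d[1],-s*d[0]+c*d[1]])
E
cat > fit.py <<'E'
from h import *
A=lambda u,v:("top",(280+u*.3,170+v*.3)); B=lambda u,v:("side",(260+u/4,200+v/4))
# reader points + pocket-frame points (px,py = q3,q4)
R=[(A(258,265),(0,50,.05)),(A(352,366),(0,-50,.05)),(A(447,78),(160,50,.12)),(A(556,187),(160,-50,.12)),
   (B(350,203),(0,50,.05)),(B(430,362),(0,-50,.05)),(B(655,30),(160,50,.12)),(B(745,188),(160,-50,.12))]
P=[(A(101,431),(-26,19,.026)),(A(145,474),(-26,-25,.026)),(B(84,354),(-26,19,.026)),(B(116,424),(-26,-25,.026)),
   (A(92,455),(-44,None,.032))]
def res(q):
    r=[]
    for (c,uv),(x,y,z) in R: r+=list(proj(c,W(q,x/1e3,y/1e3,z))-uv)
    for (c,uv),(x,y,z) in P:
        if y is None: continue
        r+=list(proj(c,W(q,q[3]+x/1e3,q[4]+y/1e3,z))-uv)
    return r
s=least_squares(res,[.6,-.4,-.85,-.13,.014],loss="soft_l1")
q=s.x;print(np.round(q,4),np.degrees(q[2]));print(np.round(np.array(res(q)).reshape(-1,2),1).tolist())
np.save("q.npy",q)
print("pocket",W(q,q[3],q[4],0))
for f,pts in((A,[(243,345),(271,363),(233,412),(206,383)]),(B,[(303,312),(322,350),(254,383),(234,348)])):
    C=np.array([toR(q,ray(*f(*p),.028))-q[3:5] for p in pts])*1e3
    print("cass",np.round(C,1).tolist(),C.mean(0))
E
python3 fit.py
```

```text
[ 0.5756 -0.3886 -0.8268 -0.1245  0.015 ] -47.37283386738196
[[-0.9, -3.6], [1.3, -0.4], [0.6, -2.0], [0.7, -0.4], [-1.5, 0.3], [-0.6, 2.8], [-2.2, -0.2], [0.5, 2.0], [0.4, -2.6], [0.2, -0.5], [-0.4, 0.2], [-0.6, 1.8]]
pocket [ 0.50235895 -0.28688772  0.        ]
cass [[79.8, -4.9], [85.9, -26.4], [44.5, -33.9], [43.8, -7.4]] [ 63.50382266 -18.16123681]
cass [[85.6, -3.2], [86.1, -26.0], [47.6, -29.1], [45.6, -7.8]] [ 66.26074354 -16.5200904 ]
```

View pics/side0.png

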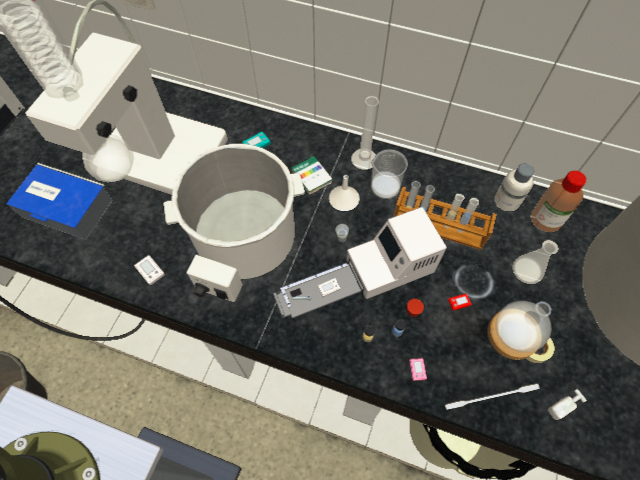

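Run:
```python
from h import *
q=np.load("q.npy")
f=lambda X:np.r_[proj("top",X)-(248,243),proj("side",X)-(234,192)]
s=least_squares(f,[.5,-.1,.15]);print("rim centre",s.x,s.fun)
for z in(.05,.1,.15,.2): print(z,[np.round(ray("top",p,z)[:2],3).tolist() for p in((306,243),(300,215),(300,275),(275,302),(274,325))])
for n,p in(("lip",(-.174,.0)),("pocket",q[3:5]),("cass",(q[3]+.065,q[4]-.017))): print(n,np.round(W(q,*p,0),3))
print("body corners at pocket end, TCP x+35",[np.round(W(q,q[3]+.035+a,q[4]+b,0)[:2],3).tolist() for a in(-.095,.095) for b in(-.0375,.0375)])
print("body corners at lip",[np.round(W(q,-.19+a,b,0)[:2],3).tolist() for a in(-.095,.095) for b in(-.0375,.0375)])
```

```text
rim centre [ 0.58955948 -0.13562156  0.18776547] [ 0.85947351 -0.58691817 -0.96614169  0.24271246]
0.05 [[0.616, -0.242], [0.681, -0.226], [0.544, -0.231], [0.484, -0.178], [0.435, -0.178]]
0.1 [[0.607, -0.243], [0.668, -0.229], [0.539, -0.233], [0.481, -0.183], [0.435, -0.182]]
0.15 [[0.598, -0.245], [0.656, -0.231], [0.533, -0.235], [0.479, -0.187], [0.434, -0.187]]
0.2 [[0.589, -0.246], [0.643, -0.233], [0.527, -0.237], [0.476, -0.192], [0.434, -0.192]]
lip [ 0.458 -0.261  0.   ]
pocket [ 0.502 -0.287  0.   ]
cass [ 0.534 -0.346  0.   ]
body corners at pocket end, TCP x+35 [[0.434, -0.268], [0.489, -0.217], [0.563, -0.408], [0.618, -0.357]]
body corners at lip [[0.355, -0.204], [0.41, -0.154], [0.484, -0.344], [0.539, -0.293]]
```

```bash
cat > plan.py <<'E'
import sys,json
from h import *
from scipy.spatial.transform import Rotation as Ro
def plan(way,grip,p0=None,yaw0=None,step=44.,turn=.145,sl=None):
    """way: list of (x,y,z,yawdeg) world; tool pointing down."""
    o=env.get_obs();p=np.array(o["tool_pos"] if p0 is None else p0)*1e3;yaw=np.radians(o["tool_rot"][2] if yaw0 is None else yaw0)
    rows=[]
    for x,y,z,yd in way:
        t=np.array([x,y,z])*1e3;dy=(np.radians(yd)-yaw+np.pi)%(2*np.pi)-np.pi
        n=max(1,int(np.ceil(max(np.linalg.norm(t-p)/step,abs(dy)/turn))))
        for i in range(n):
            d=(t-p)/(n-i);a=(dy)/(n-i)
            R=Ro.from_euler("xyz",[np.pi,0,yaw]).as_matrix()
            r=np.round(R.T@d);w=round(-a,3)
            rows.append([grip,*[int(v) for v in r],0,0,w]);p=p+R@r;yaw-=w;dy+=w
    for i in range(0,len(rows),12): print(json.dumps(rows[i:i+12]))
    print("end",np.round(p,1),np.degrees(yaw))
E
python3 - <<'E'
from h import *
for t,s in(((108,235),(103,130)),((113,185),(130,93)),((98,130),(103,38)),((26,250),(35,118))):
    f=lambda X:np.r_[proj("top",X)-t,proj("side",X)-s]
    r=least_squares(f,[.5,.1,.25]);print(np.round(r.x,3),np.round(r.fun,1))
from plan import *
q=np.load("q.npy")
yt=np.degrees(q[2])+90
c=W(q,q[3]+.065,q[4]-.070,0);print("target",c,yt)
pol=lambda r,a,z,y:(r*np.cos(np.radians(a)),r*np.sin(np.radians(a)),z,y)
plan([pol(.55,66,.30,155),pol(.47,50,.32,135),pol(.46,30,.32,115),pol(.46,10,.32,95),pol(.47,-10,.32,75),pol(.52,-25,.32,55),(c[0],c[1],.25,yt),(c[0],c[1],.12,yt)],0)
E
```

```text
[0.58  0.093 0.282] [-0.1  0.1  0.2 -0. ]
[0.67  0.093 0.283] [ 0.5 -0.4 -0.6  0.1]
[0.716 0.103 0.374] [-12.9   9.2  16.6  -3.7]
[0.554 0.22  0.289] [ 3.3 -2.5 -4.2  0.8]
target [ 0.49487424 -0.38211891  0.        ] 42.62716613261804
[[0, -11, -34, -26, 0, 0, 0.027], [0, -12, -33, -26, 0, 0, 0.026], [0, -14, -33, -25, 0, 0, 0.027], [0, -33, -24, -5, 0, 0, 0.087], [0, -35, -21, -5, 0, 0, 0.087], [0, -36, -18, -5, 0, 0, 0.087], [0, -38, -15, -5, 0, 0, 0.088], [0, -40, -6, 0, 0, 0, 0.087], [0, -40, -2, 0, 0, 0, 0.087], [0, -41, 1, 0, 0, 0, 0.087], [0, -40, 4, 0, 0, 0, 0.088], [0, -40, -3, 0, 0, 0, 0.087]]
[[0, -40, 0, 0, 0, 0, 0.087], [0, -40, 3, 0, 0, 0, 0.087], [0, -39, 7, 0, 0, 0, 0.088], [0, -40, -1, 0, 0, 0, 0.087], [0, -40, 2, 0, 0, 0, 0.087], [0, -40, 6, 0, 0, 0, 0.087], [0, -40, 10, 0, 0, 0, 0.088], [0, -33, 11, 0, 0, 0, 0.087], [0, -32, 14, 0, 0, 0, 0.087], [0, -30, 16, 0, 0, 0, 0.087], [0, -29, 19, 0, 0, 0, 0.088], [0, -24, 23, 14, 0, 0, 0.043]]
[[0, -23, 23, 14, 0, 0, 0.043], [0, -22, 24, 14, 0, 0, 0.043], [0, -20, 26, 14, 0, 0, 0.043], [0, -20, 26, 14, 0, 0, 0.044], [0, 0, 0, 43, 0, 0, -0.0], [0, 0, 0, 43, 0, 0, -0.0], [0, 0, 0, 44, 0, 0, -0.0]]
end [ 494.6 -382.3  119.6] 42.616615977741326
```

Call:
{"name": "send_rows", "arguments": {
  "plan": [
    [0,-11,-34,-26,0,0,0.027],
    [0,-12,-33,-26,0,0,0.026],
    [0,-14,-33,-25,0,0,0.027],
    [0,-33,-24,-5,0,0,0.087],
    [0,-35,-21,-5,0,0,0.087],
    [0,-36,-18,-5,0,0,0.087],
    [0,-38,-15,-5,0,0,0.088],
    [0,-40,-6,0,0,0,0.087],
    [0,-40,-2,0,0,0,0.087],
    [0,-41,1,0,0,0,0.087],
    [0,-40,4,0,0,0,0.088],
    [0,-40,-3,0,0,0,0.087]
  ]
}}

```text
time_s: 1.8
tool_pos: [0.4135, 0.1907, 0.3197]
tool_rot: [179.9, -0.0, 109.8]
force: [0.2, -0.3, 0.1]
grip_width: 0.0027
```

Call:
{"name": "send_rows", "arguments": {
  "plan": [
    [0,-40,0,0,0,0,0.087],
    [0,-40,3,0,0,0,0.087],
    [0,-39,7,0,0,0,0.088],
    [0,-40,-1,0,0,0,0.087],
    [0,-40,2,0,0,0,0.087],
    [0,-40,6,0,0,0,0.087],
    [0,-40,10,0,0,0,0.088],
    [0,-33,11,0,0,0,0.087],
    [0,-32,14,0,0,0,0.087],
    [0,-30,16,0,0,0,0.087],
    [0,-29,19,0,0,0,0.088],
    [0,-24,23,14,0,0,0.043]
  ]
}}

```text
time_s: 3.0
tool_pos: [0.4767, -0.2551, 0.3075]
tool_rot: [179.8, -0.1, 52.4]
force: [0.6, 0.1, -0.1]
grip_width: 0.0007
```

Call:
{"name": "send_rows", "arguments": {
  "plan": [
    [0,-23,23,14,0,0,0.043],
    [0,-22,24,14,0,0,0.043],
    [0,-20,26,14,0,0,0.043],
    [0,-20,26,14,0,0,0.044],
    [0,0,0,43,0,0,0],
    [0,0,0,43,0,0,0],
    [0,0,0,44,0,0,0],
    [0,0,0,0,0,0,0]
  ]
}}

```text
time_s: 3.8
tool_pos: [0.4915, -0.379, 0.1136]
tool_rot: [-179.4, 0.2, 42.6]
force: [-0.4, 0.0, 0.2]
grip_width: 0.0006
```

Call:
{"name": "send_rows", "arguments": {
  "plan": [
    [0,0,0,30,0,0,0],
    [0,0,0,30,0,0,0],
    [0,0,0,0,0,0,0],
    [0,0,0,0,0,0,0]
  ]
}}

```text
time_s: 4.2
tool_pos: [0.4956, -0.3829, 0.0616]
tool_rot: [179.9, -0.0, 42.6]
force: [0.7, 0.3, 0.3]
grip_width: 0.0003
```

```bash
cat > look.py <<'E'
import sys
from h import *
import cv2
n=sys.argv[1];tiles=[]
for c,(u,v,w,h) in(("top",(300,235,100,100)),("side",(265,245,110,110))):
    im=env.read_camera(c)[:,:,::-1].copy();cv2.imwrite(f"pics/{c}{n}.png",im)
    tiles.append(cv2.resize(im[v:v+h,u:u+w],(400,400),interpolation=cv2.INTER_CUBIC))
cv2.imwrite(f"pics/m{n}.png",np.hstack(tiles))
o=env.get_obs();print(o["time_s"],np.round(o["tool_pos"],4),np.round(o["tool_rot"],2),o["force"])
q=np.load("q.npy");print("TCP pocket frame mm",np.round((toR(q,o["tool_pos"])-q[3:5])*1e3,1))
E
python3 look.py 1
```

```text
4.3 [ 0.4961 -0.3835  0.0624] [ 1.7977e+02 -7.0000e-02  4.2630e+01] [-0.06452302 -0.17232489  0.45870179]
TCP pocket frame mm [ 66.9 -70. ]
```

View pics/m1.png

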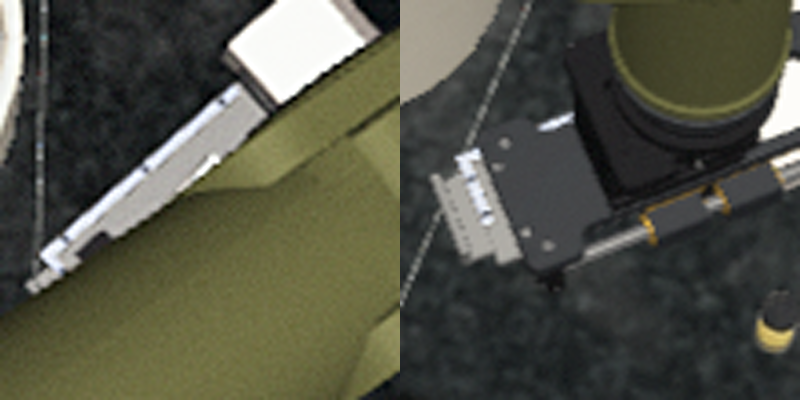

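Call:
{"name": "send_rows", "arguments": {
  "plan": [
    [0,0,0,20,0,0,0],
    [0,0,-1,19,0,0,0],
    [0,0,0,0,0,0,0],
    [0,10,0,0,0,0,0],
    [0,10,0,0,0,0,0],
    [0,5,0,0,0,0,0],
    [0,4,0,0,0,0,0],
    [0,4,0,0,0,0,0],
    [0,4,0,0,0,0,0],
    [0,0,0,0,0,0,0]
  ]
}}

```text
time_s: 5.3
tool_pos: [0.5217, -0.356, 0.0206]
tool_rot: [180.0, -0.0, 42.7]
force: [0.6, -0.3, -0.9]
grip_width: 0.0005
```

```bash
python3 look.py 2
```

```text
5.4 [ 0.5211 -0.3564  0.0205] [-179.99   -0.     42.61] [ 0.04233062 -0.02527613 -0.26339862]
TCP pocket frame mm [ 63.9 -33.3]
```

Call:
{"name": "send_rows", "arguments": {
  "plan": [
    [0,2,0,0,0,0,0],
    [0,2,0,0,0,0,0],
    [0,2,0,0,0,0,0],
    [0,2,0,0,0,0,0],
    [0,0,0,0,0,0,0]
  ]
}}

```text
time_s: 5.9
tool_pos: [0.5275, -0.3506, 0.0205]
tool_rot: [-180.0, -0.0, 42.7]
force: [0.2, 1.0, 0.3]
grip_width: 0.0006
```

```bash
python3 look.py 3
```

```text
6.0 [ 0.5273 -0.3509  0.0206] [ 1.800e+02 -1.000e-02  4.263e+01] [0.72780585 0.14565805 0.11156499]
TCP pocket frame mm [ 64.  -25.1]
```

View pics/m3.png

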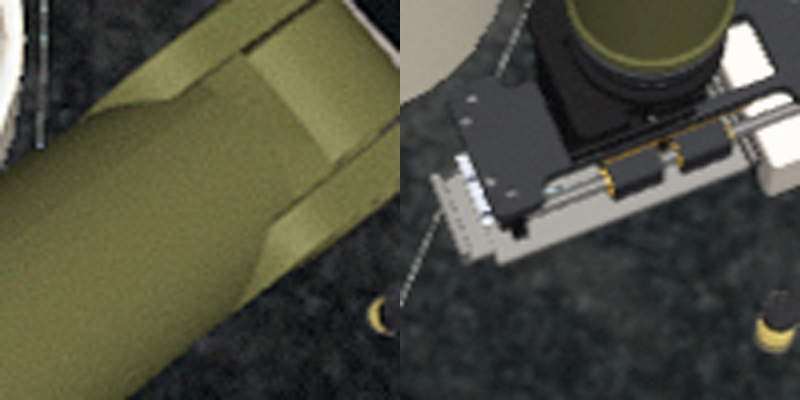

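Call:
{"name": "send_rows", "arguments": {
  "plan": [
    [0,1,0,0,0,0,0],
    [0,1,0,0,0,0,0],
    [0,0,0,0,0,0,0]
  ]
}}

```text
time_s: 6.3
tool_pos: [0.5286, -0.3497, 0.0206]
tool_rot: [180.0, -0.0, 42.6]
force: [1.2, -0.2, 0.6]
grip_width: 0.0008
```

Call:
{"name": "send_rows", "arguments": {
  "plan": [
    [0,1,0,0,0,0,0],
    [0,1,0,0,0,0,0],
    [0,0,0,0,0,0,0]
  ]
}}

```text
time_s: 6.6
tool_pos: [0.5287, -0.3495, 0.0206]
tool_rot: [-180.0, 0.1, 42.6]
force: [-4.4, -2.9, 1.3]
grip_width: 0.0005
```

Call:
{"name": "send_rows", "arguments": {
  "plan": [
    [0,1,0,0,0,0,0],
    [0,1,0,0,0,0,0],
    [0,0,0,0,0,0,0],
    [0,0,0,0,0,0,0]
  ]
}}

```text
time_s: 7.0
tool_pos: [0.5288, -0.3495, 0.0206]
tool_rot: [-180.0, 0.2, 42.5]
force: [-6.8, -3.9, 2.1]
grip_width: 0.0008
```

```bash
python3 look.py 4
```

```text
7.1 [ 0.5288 -0.3495  0.0205] [-179.97    0.23   42.49] [-6.44456284 -3.91869848  2.70140098]
TCP pocket frame mm [ 63.9 -22.9]
```

Run:
```python
from plan import *
q=np.load("q.npy")
print("panel top x",[toR(q,ray("top",(280+u*.3,170+v*.3),.12)) for u,v in((365,155),(472,265))])
p=(0.5316,-0.3467,.0205)
a=W(q,q[3]+.064,q[4]-.05,0)
plan([(a[0],a[1],.0205,42.6),(a[0],a[1],.14,42.6),(.27,-.48,.26,42.6)],0,p0=p,yaw0=42.6,step=48)
```

```text
panel top x [array([0.08191149, 0.0451527 ]), array([ 0.08384734, -0.05051984])]
[[0, -31, 0, 0, 0, 0, -0.0], [0, 0, 0, -40, 0, 0, -0.0], [0, 0, 0, -40, 0, 0, -0.0], [0, 0, 0, -40, 0, 0, -0.0], [0, -36, -11, -17, 0, 0, -0.0], [0, -36, -11, -17, 0, 0, -0.0], [0, -36, -11, -17, 0, 0, -0.0], [0, -36, -11, -17, 0, 0, -0.0], [0, -36, -12, -17, 0, 0, -0.0], [0, -36, -11, -17, 0, 0, -0.0], [0, -36, -12, -18, 0, 0, -0.0]]
end [ 269.8 -480.1  260.5] 42.6
```

Call:
{"name": "send_rows", "arguments": {
  "plan": [
    [0,-31,0,0,0,0,0],
    [0,0,0,-40,0,0,0],
    [0,0,0,-40,0,0,0],
    [0,0,0,-40,0,0,0],
    [0,-36,-11,-17,0,0,0],
    [0,-36,-11,-17,0,0,0],
    [0,-36,-11,-17,0,0,0],
    [0,-36,-11,-17,0,0,0],
    [0,-36,-12,-17,0,0,0],
    [0,-36,-11,-17,0,0,0],
    [0,-36,-12,-18,0,0,0]
  ]
}}

```text
time_s: 8.2
tool_pos: [0.2696, -0.4804, 0.2614]
tool_rot: [179.9, -0.1, 42.7]
force: [0.0, 0.0, 0.3]
grip_width: 0.0007
```

```bash
python3 look.py 5
```

```text
8.3 [ 0.2646 -0.4845  0.2637] [ 1.7967e+02 -3.0000e-02  4.2090e+01] [ 0.1303533  -0.64310168  0.32367731]
TCP pocket frame mm [ -15.6 -308.8]
```

View pics/m5.png

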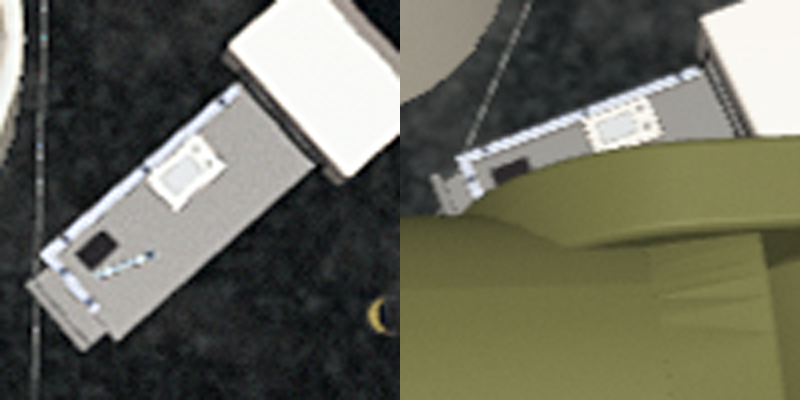

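Run:
```python
from plan import *
q=np.load("q.npy")
C=np.array([toR(q,ray("top",(300+u/4,235+v/4),.028))-q[3:5] for u,v in((150,178),(177,210),(227,163),(205,131))])*1e3
print(C.round(1).tolist(),C.mean(0))
S=np.array([toR(q,ray("side",(265+u*.275,245+v*.275),.028))-q[3:5] for u,v in((583,112),(598,152),(663,132),(646,95))])*1e3
print(S.round(1).tolist(),S.mean(0))
a=W(q,q[3]+.109,q[4]+.001,0);b=W(q,q[3]+.06,q[4]-.05,0)
plan([(b[0],b[1],.16,42.6),(a[0],a[1],.10,42.6)],0,step=48)
```

```text
[[44.7, 8.0], [44.1, -15.4], [82.9, -14.4], [85.8, 7.3]] [64.37891526 -3.63022387]
[[255.9, -69.2], [252.1, -93.7], [291.2, -97.1], [293.6, -73.7]] [273.20647832 -83.42448087]
[[0, 37, 10, 15, 0, 0, -0.001], [0, 37, 11, 15, 0, 0, -0.001], [0, 37, 11, 15, 0, 0, -0.001], [0, 37, 10, 15, 0, 0, -0.001], [0, 37, 11, 15, 0, 0, -0.002], [0, 37, 11, 14, 0, 0, -0.001], [0, 37, 10, 15, 0, 0, -0.002], [0, 26, 25, 30, 0, 0, 0.0], [0, 25, 24, 30, 0, 0, 0.0]]
end [ 576.7 -366.5   99.7] 42.61026502295888
```

Call:
{"name": "send_rows", "arguments": {
  "plan": [
    [0,37,10,15,0,0,0],
    [0,37,11,15,0,0,-0.005],
    [0,37,11,15,0,0,0],
    [0,37,10,15,0,0,0],
    [0,37,11,15,0,0,-0.004],
    [0,37,11,14,0,0,0],
    [0,37,10,15,0,0,0],
    [0,26,25,30,0,0,0],
    [0,25,22,30,0,0,0],
    [0,0,0,0,-0.1,0,0],
    [0,0,0,0,-0.1,0,0],
    [0,0,0,0,0,0,0]
  ]
}}

```text
time_s: 9.5
tool_pos: [0.5776, -0.3537, 0.0931]
tool_rot: [168.9, 0.0, 43.3]
force: [0.1, 0.0, -0.2]
grip_width: 0.0004
```

```bash
cat > st.py <<'E'
from h import *
from scipy.spatial.transform import Rotation as Ro
q=np.load("q.npy");o=env.get_obs();R=Ro.from_euler("xyz",o["tool_rot"],degrees=True).as_matrix()
print(o["time_s"],"pocket mm",np.round((toR(q,o["tool_pos"])-q[3:5])*1e3,1),"z",round(o["tool_pos"][2]*1e3,1),"rot",np.round(o["tool_rot"],2))
F=o["force"];c,s=np.cos(q[2]),np.sin(q[2]);print("F reader",np.round([c*F[0]+s*F[1],-s*F[0]+c*F[1],F[2]],1))
print("tool axes in reader",np.round(Ro.from_euler("z",-q[2]).as_matrix()@R,3).tolist())
E
python3 st.py
```

```text
9.5 pocket mm [100.1  10.1] z 93.1 rot [1.6887e+02 2.0000e-02 4.3260e+01]
F reader [ 0.   0.  -0.2]
tool axes in reader [[-0.011, 0.981, 0.193], [1.0, 0.011, 0.002], [-0.0, 0.193, -0.981]]
```

Call:
{"name": "send_rows", "arguments": {
  "plan": [
    [0,-9,7,1,0,0,0],
    [0,0,0,0,0,0,0.011],
    [0,0,-7,35,0,0,0],
    [0,0,0,0,0,0,0],
    [0,0,0,0,0,0,0]
  ]
}}

```text
time_s: 10.0
tool_pos: [0.5776, -0.3701, 0.0618]
tool_rot: [168.6, -0.1, 42.4]
force: [-0.3, -1.2, 0.4]
grip_width: 0.0004
```

```bash
python3 st.py
```

```text
10.0 pocket mm [112.2  -1. ] z 61.8 rot [ 1.6856e+02 -1.3000e-01  4.2430e+01]
F reader [ 0.7 -1.   0.4]
tool axes in reader [[0.003, 0.98, 0.198], [1.0, -0.004, 0.002], [0.002, 0.198, -0.98]]
```

Call:
{"name": "send_rows", "arguments": {
  "plan": [
    [0,1,-8,18,0,0,0],
    [0,0,-4,18,0,0,0],
    [0,0,0,0,0,0,0],
    [0,0,0,0,0,0,0],
    [0,0,0,0,0,0,0]
  ]
}}

```text
time_s: 10.5
tool_pos: [0.5765, -0.3662, 0.0257]
tool_rot: [168.4, -0.2, 42.5]
force: [0.6, -0.1, -0.2]
grip_width: 0.0003
```

```bash
python3 st.py
```

```text
10.5 pocket mm [108.5   0.8] z 25.7 rot [168.38  -0.19  42.5 ]
F reader [ 0.5  0.4 -0.2]
tool axes in reader [[0.002, 0.98, 0.201], [1.0, -0.003, 0.003], [0.003, 0.201, -0.98]]
```

Call:
{"name": "send_rows", "arguments": {
  "plan": [
    [0,0,0,2,0,0,0],
    [0,0,-5,-1,0,0,0],
    [0,0,-5,-1,0,0,0],
    [0,0,-5,-1,0,0,0],
    [0,0,-5,-1,0,0,0],
    [0,0,-5,-1,0,0,0],
    [0,0,-5,-1,0,0,0],
    [0,0,-5,-1,0,0,0],
    [0,0,-5,-1,0,0,0],
    [0,0,0,0,0,0,0]
  ]
}}

```text
time_s: 11.5
tool_pos: [0.5476, -0.3345, 0.0214]
tool_rot: [168.6, -0.1, 42.5]
force: [0.2, -0.1, -0.2]
grip_width: 0.0002
```

```bash
python3 st.py
```

```text
11.5 pocket mm [65.7  1. ] z 21.4 rot [ 1.6858e+02 -1.5000e-01  4.2540e+01]
F reader [ 0.2  0.1 -0.2]
tool axes in reader [[0.002, 0.98, 0.198], [1.0, -0.002, 0.002], [0.003, 0.198, -0.98]]
```

Call:
{"name": "send_rows", "arguments": {
  "plan": [
    [0,0,0,-2,0,0,0],
    [0,0,-4,-1,0,0,0],
    [0,0,-4,-1,0,0,0],
    [0,0,-4,-1,0,0,0],
    [0,0,-4,-1,0,0,0],
    [0,0,0,0,0,0,0]
  ]
}}

```text
time_s: 12.1
tool_pos: [0.5361, -0.3221, 0.0241]
tool_rot: [168.6, -0.1, 42.5]
force: [-0.2, -1.0, -0.1]
grip_width: 0.0006
```

```bash
python3 st.py
```

```text
12.1 pocket mm [48.8  1. ] z 24.1 rot [ 1.6859e+02 -1.4000e-01  4.2530e+01]
F reader [ 0.6 -0.8 -0.1]
tool axes in reader [[0.002, 0.98, 0.198], [1.0, -0.002, 0.002], [0.003, 0.198, -0.98]]
```

Now slow 2 mm rows towards the stop.

Call:
{"name": "send_rows", "arguments": {
  "plan": [
    [0,0,-2,0,0,0,0],
    [0,0,-2,-1,0,0,0],
    [0,0,-2,0,0,0,0],
    [0,0,-2,-1,0,0,0],
    [0,0,0,0,0,0,0]
  ]
}}

```text
time_s: 12.6
tool_pos: [0.5311, -0.3168, 0.0248]
tool_rot: [168.5, -0.1, 42.5]
force: [2.1, -1.8, -0.8]
grip_width: 0.0008
```

```bash
python3 st.py
```

```text
12.6 pocket mm [41.5  0.9] z 24.8 rot [ 1.6852e+02 -1.4000e-01  4.2520e+01]
F reader [ 2.8  0.4 -0.8]
tool axes in reader [[0.002, 0.98, 0.199], [1.0, -0.002, 0.002], [0.002, 0.199, -0.98]]
```

Call:
{"name": "send_rows", "arguments": {
  "plan": [
    [0,0,-2,0,0,0,0],
    [0,0,-2,-1,0,0,0],
    [0,0,0,0,0,0,0]
  ]
}}

```text
time_s: 12.9
tool_pos: [0.528, -0.3136, 0.0248]
tool_rot: [168.6, -0.1, 42.5]
force: [0.6, -0.9, 0.5]
grip_width: 0.0005
```

```bash
python3 st.py
```

```text
12.9 pocket mm [37.   0.8] z 24.8 rot [ 1.6856e+02 -1.3000e-01  4.2520e+01]
F reader [ 1.1 -0.1  0.5]
tool axes in reader [[0.002, 0.98, 0.198], [1.0, -0.002, 0.002], [0.002, 0.198, -0.98]]
```

Call:
{"name": "send_rows", "arguments": {
  "plan": [
    [0,0,-2,1,0,0,0],
    [0,0,-1,0,0,0,0],
    [0,0,-1,0,0,0,0],
    [0,0,0,0,0,0,0]
  ]
}}

```text
time_s: 13.3
tool_pos: [0.5267, -0.3118, 0.0239]
tool_rot: [168.4, -0.2, 42.5]
force: [3.2, -3.9, 4.6]
grip_width: 0.0004
```

```bash
python3 st.py
```

```text
13.3 pocket mm [34.8  1. ] z 23.9 rot [168.4   -0.17  42.51]
F reader [ 5.  -0.3  4.6]
tool axes in reader [[0.002, 0.98, 0.201], [1.0, -0.003, 0.002], [0.003, 0.201, -0.98]]
```

Call:
{"name": "send_rows", "arguments": {
  "plan": [
    [0,0,-1,0,0,0,0],
    [0,0,-1,-1,0,0,0],
    [0,0,-1,0,0,0,0],
    [0,0,0,0,0,0,0]
  ]
}}

```text
time_s: 13.7
tool_pos: [0.524, -0.309, 0.0238]
tool_rot: [168.5, -0.1, 42.5]
force: [2.7, -3.3, 5.8]
grip_width: 0.0002
```

```bash
python3 st.py
```

```text
13.7 pocket mm [30.9  0.9] z 23.8 rot [ 1.6848e+02 -1.5000e-01  4.2520e+01]
F reader [ 4.2 -0.3  5.8]
tool axes in reader [[0.002, 0.98, 0.2], [1.0, -0.002, 0.002], [0.003, 0.2, -0.98]]
```

Call:
{"name": "send_rows", "arguments": {
  "plan": [
    [0,0,-1,0,0,0,0],
    [0,0,-1,-1,0,0,0],
    [0,0,0,0,0,0,0]
  ]
}}

```text
time_s: 14.0
tool_pos: [0.5218, -0.3067, 0.0238]
tool_rot: [168.6, -0.1, 42.5]
force: [2.7, -3.1, 3.4]
grip_width: 0.0006
```

```bash
python3 st.py
```

```text
14.0 pocket mm [27.7  0.9] z 23.8 rot [ 1.686e+02 -1.200e-01  4.252e+01]
F reader [ 4.1 -0.1  3.4]
tool axes in reader [[0.002, 0.98, 0.198], [1.0, -0.002, 0.002], [0.002, 0.198, -0.98]]
```

Call:
{"name": "send_rows", "arguments": {
  "plan": [
    [0,0,-1,0,0,0,0],
    [0,0,-1,0,0,0,0],
    [0,0,0,0,0,0,0]
  ]
}}

```text
time_s: 14.3
tool_pos: [0.521, -0.3057, 0.0237]
tool_rot: [168.5, -0.1, 42.5]
force: [3.4, -3.0, 4.3]
grip_width: 0.0005
```

```bash
python3 st.py
```

```text
14.3 pocket mm [26.5  1. ] z 23.7 rot [ 1.6851e+02 -1.4000e-01  4.2520e+01]
F reader [4.5 0.5 4.3]
tool axes in reader [[0.002, 0.98, 0.199], [1.0, -0.002, 0.002], [0.002, 0.199, -0.98]]
```

Call:
{"name": "send_rows", "arguments": {
  "plan": [
    [0,0,-1,0,0,0,0],
    [0,0,-1,-1,0,0,0],
    [0,0,0,0,0,0,0]
  ]
}}

```text
time_s: 14.6
tool_pos: [0.5198, -0.3043, 0.0242]
tool_rot: [168.5, -0.1, 42.5]
force: [5.6, -5.4, 0.1]
grip_width: 0.0004
```

```bash
python3 st.py
```

```text
14.6 pocket mm [24.7  1. ] z 24.2 rot [ 1.6846e+02 -1.4000e-01  4.2520e+01]
F reader [7.7 0.5 0.1]
tool axes in reader [[0.002, 0.98, 0.2], [1.0, -0.002, 0.002], [0.002, 0.2, -0.98]]
```

Call:
{"name": "send_rows", "arguments": {
  "plan": [
    [0,0,-1,0,0,0,0],
    [0,0,-1,0,0,0,0],
    [0,0,0,0,0,0,0],
    [0,0,0,0,0,0,0]
  ]
}}

```text
time_s: 15.0
tool_pos: [0.5198, -0.3042, 0.0247]
tool_rot: [168.2, -0.2, 42.5]
force: [7.6, -7.2, 0.5]
grip_width: 0.0003
```

```bash
python3 st.py
```

```text
15.0 pocket mm [24.5  1.1] z 24.7 rot [ 1.6825e+02 -1.5000e-01  4.2510e+01]
F reader [10.5  0.7  0.5]
tool axes in reader [[0.002, 0.979, 0.204], [1.0, -0.003, 0.002], [0.003, 0.204, -0.979]]
```

Run:
```python
from plan import *
q=np.load("q.npy")
a=W(q,q[3]+.04,q[4]+.001,0)
plan([(.27,-.48,.26,42.6)],0,p0=(a[0],a[1],.15),yaw0=42.6,step=48)
```

```text
[[0, -43, -8, -16, 0, 0, -0.0], [0, -43, -8, -16, 0, 0, -0.0], [0, -43, -8, -16, 0, 0, -0.0], [0, -43, -8, -16, 0, 0, -0.0], [0, -44, -8, -15, 0, 0, -0.0], [0, -43, -8, -16, 0, 0, -0.0], [0, -44, -7, -15, 0, 0, -0.0]]
end [ 269.9 -480.2  260. ] 42.6
```

Call:
{"name": "send_rows", "arguments": {
  "plan": [
    [0,0,6,1,0,0,0],
    [0,0,9,2,0,0,0],
    [0,0,8,-41,0,0,0],
    [0,0,8,-41,0,0,0],
    [0,0,8,-41,0.1,0,0],
    [0,0,0,0,0.1,0,0]
  ]
}}

```text
time_s: 15.6
tool_pos: [0.5298, -0.3125, 0.1545]
tool_rot: [180.0, -0.5, 42.7]
force: [1.2, -0.5, 0.3]
grip_width: 0.0006
```

Call:
{"name": "send_rows", "arguments": {
  "plan": [
    [0,-43,-8,-16,0,0,0],
    [0,-43,-8,-16,0,0,0],
    [0,-43,-8,-16,0,0,0],
    [0,-43,-8,-16,0,0,0],
    [0,-44,-8,-15,0,0,0],
    [0,-43,-8,-16,0,0,0],
    [0,-44,-7,-15,0,0,0]
  ]
}}

```text
time_s: 16.3
tool_pos: [0.2648, -0.4768, 0.258]
tool_rot: [-179.8, -0.2, 42.6]
force: [0.8, -0.2, -0.6]
grip_width: 0.0004
```

```bash
python3 look.py 6; python3 -c "
import cv2;a=cv2.imread('pics/top6.png')[255:335,300:380];cv2.imwrite('pics/z6.png',cv2.resize(a,(600,600),interpolation=cv2.INTER_CUBIC))"
```

```text
16.4 [ 0.2591 -0.4814  0.2599] [-1.7997e+02 -5.0000e-02  4.1860e+01] [-0.59941066 -0.25152809 -0.08667906]
TCP pocket frame mm [ -21.6 -310.7]
```

View pics/z6.png

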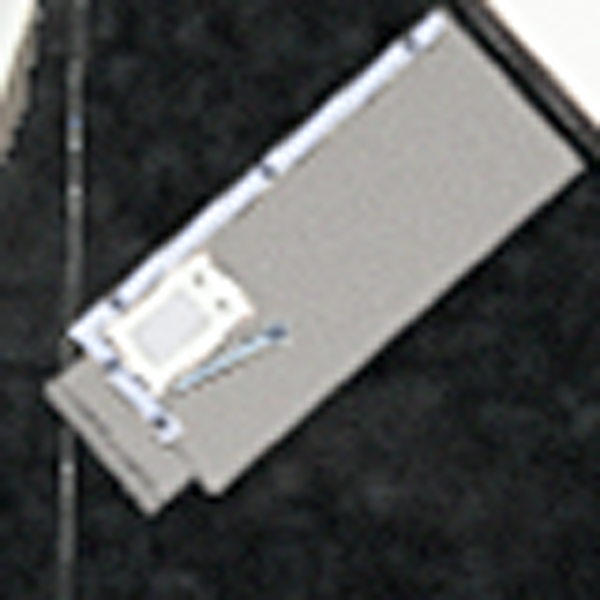

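Run:
```python
from plan import *
q=np.load("q.npy")
Z=lambda u,v,z:toR(q,ray("top",(300+u/7.5,255+v/7.5),z))
print("lip reader",Z(45,388,.032),Z(152,515,.032),"stop outer",Z(68,333,.026),Z(165,440,.026), "fit stop", q[3]-.026)
a=W(q,-.215,-.005,0);print(a)
plan([(a[0],a[1],.14,59.6),(a[0],a[1],.06,59.6)],0,step=45)
```

```text
lip reader [-0.17291963  0.02388175] [-0.1735489  -0.02468792] stop outer [-0.15705732  0.03189725] [-0.15616227 -0.01082766] fit stop -0.15047093329162461
[ 0.42633418 -0.23382374  0.        ]
[[0, 36, -9, 15, 0, 0, -0.039], [0, 37, -8, 15, 0, 0, -0.039], [0, 37, -6, 15, 0, 0, -0.039], [0, 37, -5, 15, 0, 0, -0.039], [0, 37, -3, 15, 0, 0, -0.038], [0, 37, -2, 15, 0, 0, -0.039], [0, 37, -1, 15, 0, 0, -0.038], [0, 38, 1, 15, 0, 0, -0.039], [0, 0, 0, 40, 0, 0, 0.0], [0, 0, 0, 40, 0, 0, 0.0]]
end [ 426.2 -233.5   59.9] 59.622826212486366
```

Call:
{"name": "send_rows", "arguments": {
  "plan": [
    [0,36,-9,15,0,0,-0.039],
    [0,37,-8,15,0,0,-0.039],
    [0,37,-6,15,0,0,-0.039],
    [0,37,-5,15,0,0,-0.039],
    [0,37,-3,15,0,0,-0.038],
    [0,37,-2,15,0,0,-0.039],
    [0,37,-1,15,0,0,-0.038],
    [0,38,1,15,0,0,-0.039],
    [0,0,0,40,0,0,0],
    [0,0,0,30,0,0,0],
    [0,0,0,0,0,0,0],
    [0,0,0,0,0,0,0]
  ]
}}

```text
time_s: 17.6
tool_pos: [0.4304, -0.2274, 0.0688]
tool_rot: [-179.9, -0.0, 60.3]
force: [-0.9, -0.9, 0.9]
grip_width: 0.0007
```

```bash
python3 st.py; python3 -c "
from h import *;q=np.load('q.npy');print(toR(q,env.get_obs()['tool_pos']))"
```

```text
17.6 pocket mm [-92.5 -12.7] z 68.8 rot [-1.7986e+02 -5.0000e-02  6.0250e+01]
F reader [ 0.1 -1.3  0.9]
tool axes in reader [[-0.303, 0.953, -0.003], [0.953, 0.303, 0.0], [0.001, -0.002, -1.0]]
[-0.21695777  0.00231526]
```

Call:
{"name": "send_rows", "arguments": {
  "plan": [
    [0,-4,-1,23,0,0,0],
    [0,0,0,22,0,0,0],
    [0,0,0,0,0,0,0],
    [0,-3,9,0,0,0,0],
    [0,-2.5,8,0,0,0,0],
    [0,-1.2,4,0,0,0,0],
    [0,-1.2,4,0,0,0,0],
    [0,-1.2,4,0,0,0,0],
    [0,0,0,0,0,0,0]
  ]
}}

```text
time_s: 18.5
tool_pos: [0.4496, -0.2532, 0.0242]
tool_rot: [180.0, -0.1, 60.3]
force: [0.0, -0.0, 0.2]
grip_width: 0.0005
```

```bash
python3 st.py; python3 -c "
from h import *;q=np.load('q.npy');print(toR(q,env.get_obs()['tool_pos']))"
```

```text
18.5 pocket mm [-60.5 -16. ] z 24.2 rot [ 1.7996e+02 -1.1000e-01  6.0270e+01]
F reader [ 0.  -0.   0.2]
tool axes in reader [[-0.303, 0.953, 0.0], [0.953, 0.303, 0.002], [0.002, 0.001, -1.0]]
[-0.18496574 -0.00103078]
```

Call:
{"name": "send_rows", "arguments": {
  "plan": [
    [0,-0.6,2,0,0,0,0],
    [0,-0.6,2,0,0,0,0],
    [0,-1.2,4,0,0,0,0],
    [0,-1.2,4,0,0,0,0],
    [0,-1.9,6,0,0,0,0],
    [0,-1.9,6,0,0,0,0],
    [0,-1.9,6,0,0,0,0],
    [0,-1.9,6,0,0,0,0],
    [0,-1.9,6,0,0,0,0],
    [0,-1.9,6,0,0,0,0]
  ]
}}

```text
time_s: 19.5
tool_pos: [0.4837, -0.2903, 0.024]
tool_rot: [180.0, -0.1, 60.3]
force: [-2.6, 0.2, -0.3]
grip_width: 0.0004
```

```bash
python3 st.py; python3 -c "
from h import *;q=np.load('q.npy');print(toR(q,env.get_obs()['tool_pos']))"
```

```text
19.5 pocket mm [-10.1 -16. ] z 24.0 rot [ 1.7998e+02 -1.0000e-01  6.0270e+01]
F reader [-1.9 -1.8 -0.3]
tool axes in reader [[-0.303, 0.953, -0.0], [0.953, 0.303, 0.002], [0.002, 0.0, -1.0]]
[-0.13456527 -0.00104058]
```

Call:
{"name": "send_rows", "arguments": {
  "plan": [
    [0,-1.9,6,0,0,0,0],
    [0,-1.9,6,0,0,0,0],
    [0,-1.9,6,0,0,0,0],
    [0,-1.9,6,0,0,0,0],
    [0,-1.9,6,0,0,0,0],
    [0,-1.9,6,0,0,0,0],
    [0,-1.9,6,0,0,0,0.04],
    [0,-1.6,6,0,0,0,0.04],
    [0,-1.4,6,0,0,0,0.04],
    [0,-1.1,6,0,0,0,0],
    [0,-0.8,4,0,0,0,0],
    [0,-0.6,3,0,0,0,0]
  ]
}}

```text
time_s: 20.7
tool_pos: [0.5317, -0.3407, 0.0241]
tool_rot: [180.0, -0.2, 53.5]
force: [-1.2, 2.8, 0.6]
grip_width: 0.0003
```

```bash
python3 st.py; python3 -c "
from h import *;q=np.load('q.npy');print(toR(q,env.get_obs()['tool_pos']))"
```

```text
20.7 pocket mm [ 59.5 -14.9] z 24.1 rot [ 1.7996e+02 -1.7000e-01  5.3470e+01]
F reader [-2.9  1.   0.6]
tool axes in reader [[-0.188, 0.982, 0.0], [0.982, 0.188, 0.003], [0.003, 0.001, -1.0]]
[-0.06499116  0.00013402]
```

Contact holds at about 2–3 N. Roughly 30 mm are left, so I go slower.

Call:
{"name": "send_rows", "arguments": {
  "plan": [
    [0,-0.6,3,0,0,0,0],
    [0,-0.6,3,0,0,0,0],
    [0,-0.6,3,0,0,0,0],
    [0,-0.6,3,0,0,0,0],
    [0,-0.6,3,0,0,0,0],
    [0,-0.6,3,0,0,0,0],
    [0,-0.4,2,0,0,0,0],
    [0,-0.4,2,0,0,0,0],
    [0,0,0,0,0,0,0]
  ]
}}

```text
time_s: 21.6
tool_pos: [0.546, -0.3582, 0.0242]
tool_rot: [179.9, -0.1, 53.4]
force: [-0.6, 1.0, -0.2]
grip_width: 0.0003
```

Call:
{"name": "send_rows", "arguments": {
  "plan": [
    [0,-0.3,1.5,0,0,0,0],
    [0,-0.3,1.5,0,0,0,0],
    [0,-0.3,1.5,0,0,0,0],
    [0,0,0,0,0,0,0]
  ]
}}

```text
time_s: 22.0
tool_pos: [0.5489, -0.3615, 0.0242]
tool_rot: [180.0, -0.1, 53.4]
force: [-0.7, 1.4, 0.9]
grip_width: 0.0002
```

```bash
python3 st.py; python3 -c "
from h import *;q=np.load('q.npy');print(toR(q,env.get_obs()['tool_pos']))"
```

```text
22.0 pocket mm [ 86.4 -16.2] z 24.2 rot [ 1.7995e+02 -1.0000e-01  5.3390e+01]
F reader [-1.6  0.4  0.9]
tool axes in reader [[-0.187, 0.982, 0.0], [0.982, 0.187, 0.002], [0.002, 0.001, -1.0]]
[-0.0380616  -0.00123431]
```

Call:
{"name": "send_rows", "arguments": {
  "plan": [
    [0,-0.3,1.5,0,0,0,0],
    [0,-0.3,1.5,0,0,0,0],
    [0,0,0,0,0,0,0]
  ]
}}

```text
time_s: 22.3
tool_pos: [0.551, -0.3637, 0.0242]
tool_rot: [180.0, -0.1, 53.4]
force: [-0.7, 1.4, 0.5]
grip_width: 0.0004
```

Call:
{"name": "send_rows", "arguments": {
  "plan": [
    [0,-0.2,1,0,0,0,0],
    [0,-0.2,1,0,0,0,0],
    [0,0,0,0,0,0,0]
  ]
}}

```text
time_s: 22.6
tool_pos: [0.5523, -0.365, 0.0241]
tool_rot: [180.0, -0.1, 53.4]
force: [-1.3, 0.7, 1.2]
grip_width: 0.0008
```

Call:
{"name": "send_rows", "arguments": {
  "plan": [
    [0,-0.2,1,0,0,0,0],
    [0,-0.2,1,0,0,0,0],
    [0,0,0,0,0,0,0]
  ]
}}

```text
time_s: 22.9
tool_pos: [0.5525, -0.3652, 0.024]
tool_rot: [-179.8, -0.2, 53.4]
force: [-4.9, 5.2, 5.0]
grip_width: -0.0
```

```bash
python3 st.py; python3 -c "
from h import *;q=np.load('q.npy');print(toR(q,env.get_obs()['tool_pos']))"
```

```text
22.9 pocket mm [ 91.6 -16.1] z 24.0 rot [-1.7981e+02 -1.7000e-01  5.3400e+01]
F reader [-7.1 -0.1  5. ]
tool axes in reader [[-0.187, 0.982, -0.004], [0.982, 0.187, 0.002], [0.003, -0.003, -1.0]]
[-0.03287251 -0.00110529]
```

Call:
{"name": "send_rows", "arguments": {
  "plan": [
    [0,-0.2,1,0,0,0,0],
    [0,0,0,0,0,0,0]
  ]
}}

```text
time_s: 23.1
tool_pos: [0.5526, -0.3652, 0.0239]
tool_rot: [-179.7, -0.2, 53.4]
force: [-6.4, 5.3, 7.1]
grip_width: 0.0004
```

Call:
{"name": "send_rows", "arguments": {
  "plan": [
    [0,1,-5,0,0,0,0],
    [0,4,-20,0,0,0,0],
    [0,4,-20,0,0,0,0],
    [0,0,0,-40,0,0,0],
    [0,0,0,-40,0,0,0],
    [0,0,0,-40,0,0,0],
    [0,-43,-8,-16,0,0,0],
    [0,-43,-8,-16,0,0,0],
    [0,-43,-8,-16,0,0,0],
    [0,-43,-8,-16,0,0,0],
    [0,-43,-8,-16,0,0,0],
    [0,-43,-8,-16,0,0,0]
  ]
}}

```text
time_s: 24.3
tool_pos: [0.3298, -0.5137, 0.2407]
tool_rot: [179.8, -0.1, 53.4]
force: [0.5, -0.5, 0.1]
grip_width: 0.0001
```

```bash
python3 look.py 7; python3 -c "
import cv2,numpy as np;a=cv2.imread('pics/top7.png')[235:325,310:400];b=cv2.imread('pics/side7.png')[235:325,300:390];cv2.imwrite('pics/z7.png',np.hstack([cv2.resize(i,(400,400),interpolation=cv2.INTER_CUBIC) for i in(a,b)]))"
```

```text
24.4 [ 0.3234 -0.5191  0.2431] [179.63   0.25  52.69] [-0.75511835 -0.46012431  0.29047826]
TCP pocket frame mm [  49.7 -288.9]
```

View pics/z7.png

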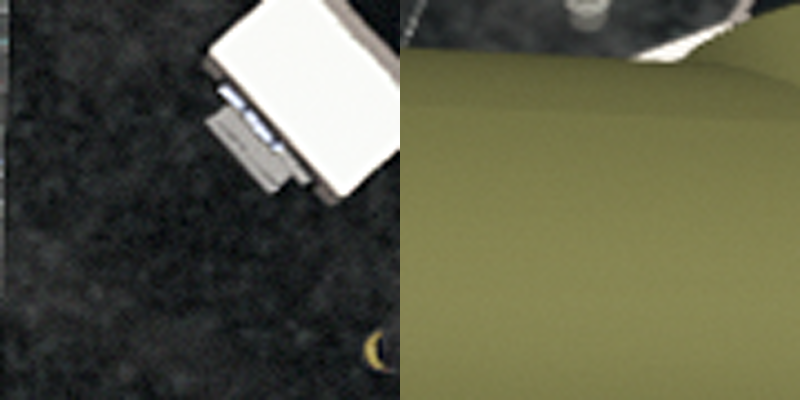

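Run:
```python
from h import *
import cv2
q=np.load("q.npy")
f=lambda u,v,z:toR(q,ray("top",(310+u/4.444,235+v/4.444),z))
print("lip",f(205,122,.032),f(275,193,.032),"stop outer",f(216,90,.026),f(278,150,.026))
# edge profile across lip along reader x at y=0, both pictures
for n in(0,6,7):
    g=cv2.cvtColor(cv2.imread(f"pics/top{n}.png"),cv2.COLOR_BGR2GRAY).astype(np.float32)
    lo=-.20 if n<7 else -.05
    xs=np.arange(lo,lo+.05,.0005);m=[]
    for x in xs:
        uv=np.array([proj("top",W(q,x,y,.032)) for y in np.arange(-.015,.0151,.003)],np.float32)
        m.append(cv2.remap(g,uv[:,:1].copy(),uv[:,1:].copy(),1).mean())
    m=np.array(m);i=np.where(m>90)[0][0];print(n,"lip edge x",xs[i],m[::6].round().astype(int).tolist())
```

```text
lip [-0.02285298  0.02373587] [-0.02060952 -0.02640935] stop outer [-0.0065262   0.03256846] [-0.0036081  -0.01124429]
0 lip edge x -0.172 [39, 43, 39, 37, 40, 46, 43, 39, 36, 66, 163, 145, 172, 176, 173, 179, 203]
6 lip edge x -0.174 [39, 44, 38, 39, 40, 45, 43, 36, 36, 140, 152, 158, 177, 176, 171, 194, 200]
7 lip edge x -0.02299999999999998 [27, 31, 29, 27, 25, 27, 27, 27, 30, 105, 163, 154, 172, 172, 150, 202, 137]
```

```bash
python3 -c "
from cell import env
print(env.sign_off())"
```

```text
the job is handed in; nothing more can be done
None
```

The cassette is loaded in the corner pocket and the tray is pushed home. I handed the job in at about 24.5 s of the 54 s allowed, with the arm clear of everything.

- **Against the rail:** I pushed the cassette across with closed fingertips until it stalled at about 7 N. The next picture showed it square along the rail, about 64 mm from the pocket. The calibrated measurement across the tray read −3.6 mm, just outside the 3 mm limit. That disagrees with the contact force and with the picture, where it touches the rail; I put it down to bias in the camera calibration.
- **Into the corner:** I slid it along the rail until it stalled at about 10 N. The picture showed it square in the corner, against both the rail and the end stop, with the clip on its side.
- **Tray home:** I pushed on the lip until it hit the stop. The lip edge in the pictures moved from −174 mm to −23 mm, which is the full 151 mm of travel.
- **Upward force at the stop:** I read 5–7 N upward there. I did not find the cause, but the tray position shows it did not stop the tray short.

**Not checked:**
- Once the tray was home the housing hid the cassette, so I could not see its seat again. I moved the tray slowly to keep it in place.
- I did not measure the clip angle.
- I did not measure the positions of the vials and stoppers afterwards, but the arm never went near them at their height.

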